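Load a circuit board into a clamshell test socket

TASK

Press the thumb latch of the test socket so that its sprung lid pops open, then lay the loose circuit board into the nest, flat down on the pin plate between the corner locators, with its white plug connector towards the thumb latch. Then swing the lid over and press it down until it snaps shut on the board and stays shut by itself. Never push on the socket, the lid or the board harder than a firm thumb would (25 N), and leave the other things lying where they are.

Things in the scene. Friction and masses are not known exactly. Their poses are not given: they have to be found in the camera images.
- socket: grey clamshell test socket fixed to the bench, plinth 140 x 100 x 13 mm, about 48 mm high when shut. Origin on the bench under the middle of the nest; x points from the thumb latch (near side, -x) to the lid hinge (far side, +x), z up.
- nest (a point): centre of the black pin plate's top, 20 mm above the bench. Four white corner locators round it form the board's pocket, 63.6 mm along socket x by 43.6 mm along y (0.8 mm play a side), straight up to 26 mm above the bench, flared to 29. Its long sides are open for 36 mm: fingers holding the board fit there, over a deck 14 mm high. The board's -y end (plug) goes to socket -x.
- pin_plate (a joint): how far the sprung pin plate is pressed down, in m: 0 up (2 N), range 0.004, 2.2 N per mm more. The shut lid holds a well seated board about 2 mm down.
- thumb_pad (a point): middle of the top of the black ribbed thumb pad (40 x 36 mm), 27 mm above the bench, 82 mm from the nest centre towards socket -x. Pressed straight down it frees the lid after about 8 mm at about 5 N; its hard stop is at about 11 mm. A steel hook, 48 mm high, stands 23 mm further in and leans 7 mm towards the pad when pressed; it springs back.
- latch (a joint): angle of the rocker latch in rad: 0 at rest (hook in), frees the lid at about 0.18, stop at 0.26.
- lid (a joint): opening angle of the lid in rad: about 0 shut and latched, 1.9 fully open (leaning back past upright). A damped spring swings it open (2 N at its front edge when shut); latched it stays shut, not latched it springs open.
- lid_hinge (a point): middle of the lid's hinge axis (parallel to socket y), 58 mm from the nest centre towards socket +x, 35 mm above the bench. The lid is an aluminium plate 58 mm wide, 5 mm thick, reaching 102 mm from this axis, with a steel striker at 110 mm and three white pushers (11 mm) under it that bear on the board's panel.
- lid_push (a point): middle of the rubber push patch (18 x 34 mm) on the lid's outer face, 88 mm from the hinge axis, 4 mm off its plane; moves with the lid. The last 10 mm of closing need up to about 12 N here (board, then striker riding over the hook); it snaps a little (under 1 mm) below its shut height, right before a hard stop: feel for it. A board that lies wrong keeps it from latching.
- board: green circuit board, panel 42 x 62 x 2 mm whose faces lie 2.6 and 4.6 mm above the origin, solder pins below, parts up to 13 mm high, 30 g. Origin at the centre of the underside (pin tips); the long side is its y axis. Grip it by the two long edges (42 mm apart).
- board_plug (a point): top of the white plug connector (30 x 10 mm, 13 mm high) along one short edge of the board, at x 3, y -24.5 mm of the board.
- cord (a point): the fixed white cord that hangs from the ceiling to the bench; keep the hand clear of it.
- hex_keys: blue folding hex key set, 30 x 90 x 26 mm, bystander.
- torch: grey torch, 29 x 114 mm, bystander.
- marker_2: black marker pen, 130 mm, bystander.
- screwdriver_2: yellow screwdriver, 172 mm, bystander.
- tweezers: steel tweezers, 120 mm, bystander.
Things that resemble listed ones, but are neither listed nor needed, are in the scene too. Of the things that look like the board, the largest one is meant.

How it is judged:
By the outcome, as a careful person would: the job done as asked, in the order asked, and still so for the second after the job is handed in, with the robot touching nothing.
It also fails if it takes over 72 s, if anything falls off the work surface, if the arm or the gripper's body presses on something with over 40 N, if the wrist force passes 120 N, or if a joint passes its speed limit or range.

ROBOT

A 6-joint arm with a two-finger parallel gripper is mounted at the origin on a cart in front of the work surface, level with it; the furniture and walls round the work are solid. World frame = base frame: x ahead of the robot, y to its left, z up, the work surface at z = 0. Lengths are in m, angles in degrees, forces in N, time in s.
With the tool pointing down it reaches from about 0.3 to 0.75 m from the base axis. Payload 8.5 kg.
Tool frame: the origin (TCP) lies at the very end of the fingers, on their centre line; the grasp point (between the pads) lies 19 mm behind it (env.hold_point_z is the distance from the TCP to the grasp point, in m); z points along the fingers, y is the line along which they close (so a half turn about z gives the same grasp; the last joint's range is limited). The gripper opens to 85 mm and grips with 20 to 120 N. Pads are 22 mm wide; open, the fingers measure 114 mm over their backs; the gripper's body (76 mm by 85 mm) begins 54 mm behind the grasp point. The pads swing forward as they close: fully open they stand 13 mm farther back than shut.
Start: joints at [64.498, 21.807, 74.336, -0, 83.858, -12.336], TCP at [0.125, 0.536, 0.203] pointing down, gripper open.
Joint ranges: [-178.18, 178.18], [-50.72, 133.34], [12.68, 142.11], [-81.47, 261.47], [9.98, 163.14], [-165.26, 165.26]. Speed limits (degrees/s): [136.94, 136.94, 180, 180, 180, 180].

INTERFACE

Orientations are given as a 3x3 rotation matrix whose columns are the frame's x, y, z axes.
In Python, from rig import env, optics gives the robot as it stands.
- The arm moves only by the shell command python3 -m jog 'ROWS' [OPENING] [FORCE]. ROWS is JSON, a list of rows, each an object with "linear": the shift along the tool's x, y, z in units of 40 mm (1.0 is 40 mm), a list of three; "roll": the turn about the tool's z in units of 5 degrees (1.0 is 5 degrees). A call has 1 to 12 rows; each row shifts and turns the commanded pose from where the row before left it, along the tool's axes as they then stand; what a row does not reach is not made up. A row lasts 1/12 s, in which the tool goes at most 41.7 mm and 7.16 degrees, less where a joint would pass 70% of its speed; a pose out of reach is approached as far as the arm can. A call is refused whole if a number of a shift passes 1 or a number of a turn 1, either way. A call with a gripper value outside its range is refused whole. OPENING is the opening, from -1 (shut) to 1 (fully open), set as the call begins (- or left out, the last holds). The fingers move at their own pace and stop on an object; FORCE is the grip in N (left out, the last holds). Time passes only in rows, so rows that do not move let the fingers close. It gives the time, the measured TCP pose, the force, the opening and the grip force at its end, in the units of the state.
- env.observe(): the state, without advancing time (a new reading comes with each control period).
- optics.get_image(name): name is "scene" or "top"; returns the picture (420x560x3 uint8, red, green, blue); there is no depth.
- optics.calibration(name): a dict with "fov_y" (degrees; the focal length in pixels is half the picture's height over the tangent of half this angle, whatever the lens; pixels are square), "cx", "cy" (the principal point, pixels), "T" (4x4, takes a point from camera to world coordinates). Camera axes: x right, y down, z forward; pixel columns grow to the right and rows downward; lengths in m; the calibration is good to about 2 mm. A picture is of the moment at which its call begins. calibration takes no time and is no camera call.
- env.close_job(): hands the job in; it is judged then, once.
The state is a dict: "time_s": time; "q": joint angles; "qvel": joint speeds; "joint_efforts": joint torques, N m; "position": TCP position; "tool_rot": TCP orientation; "ft_force": force on the tool from outside, world axes, zero at the start; "wrist_torque": the same for the moment, N m; "grip_width": finger opening in m; "gripper_force": force on a finger pad.
Only numpy, scipy, OpenCV 4.12 (cv2) and the standard library are available. Lean on these libraries where they do the work, as an engineer would, in place of code of your own. Each camera call takes 0.05 s, during which the arm holds its last target. There are 200 camera calls.

## Working session

There is one attempt and no reset: what is moved stays moved. The work goes in short steps, Python scripts to look and compute and a shell command to move; the robot and the scene stay as the last step left them, time stands still between calls to the robot, and variables do not carry over. Pictures are saved under pics/ and viewed, at most 10 in all, crops included, and the job is handed in when it is done.

```bash
ls; mkdir -p pics; python3 - <<'E'
from rig import env, optics
import cv2,numpy as np
for n in("scene","top"):
    c=optics.calibration(n);print(n,c["fov_y"],c["cx"],c["cy"],np.round(c["T"],4).tolist(), [k for k in c])
    im=optics.get_image(n);cv2.imwrite(f"pics/{n}0.png",im[:,:,::-1])
o=env.observe();print(o["position"],np.round(o["tool_rot"],3).tolist(),o["grip_width"],env.hold_point_z)
E
```

```text
pics
scene 54.52045526988591 278.5896909424643 204.64422884361116 [[0.4832, -0.5364, 0.692, -0.1897], [-0.8755, -0.2903, 0.3864, -0.4062], [-0.0064, -0.7925, -0.6099, 0.7496], [0.0, 0.0, 0.0, 1.0]] ['fov_y', 'cx', 'cy', 'T']
top 45.43531926098984 275.55012882713515 207.54070388880135 [[0.0893, -0.9734, 0.2112, 0.2497], [-0.996, -0.0886, 0.0127, -0.0039], [0.0064, -0.2115, -0.9774, 1.209], [0.0, 0.0, 0.0, 1.0]] ['fov_y', 'cx', 'cy', 'T']
[0.12514607 0.53527616 0.20249939] [[-0.974, 0.228, -0.001], [0.228, 0.974, -0.001], [0.0, -0.001, -1.0]] 0.08534814620169516 0.0187
```

View pics/scene0.png

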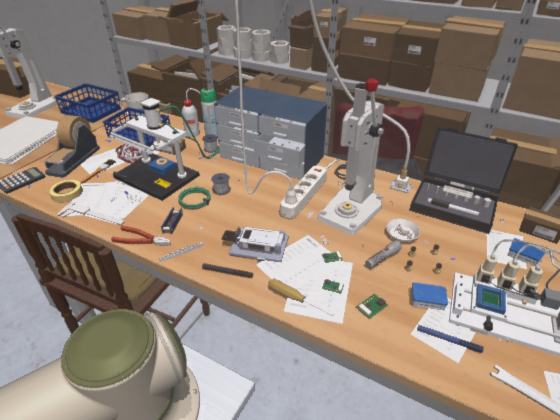

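View pics/top0.png

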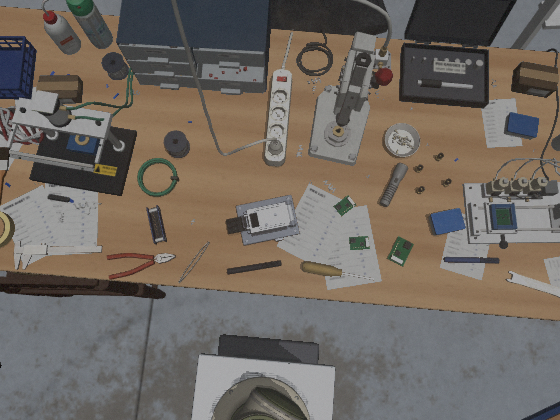

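The scene picture shows the socket at (259,243), with the thumb pad on its left at (232,238). In the top picture the socket is at (267,220) and its pad at (236,225).

Board candidates in the top picture (scene pixel after the slash):
- green board with white plug, (400,250)/(372,305): the largest
- small green board, (359,242)/(333,286)
- small green board, (345,205)/(331,257)
- blue display board in a fixture, (503,217)/(490,297)

I choose (400,250) and will check it in close crops.

```bash
python3 - <<'E'
import cv2,numpy as np
t=cv2.imread("pics/top0.png");s=cv2.imread("pics/scene0.png")
def crop(im,x,y,w,h,k):return cv2.resize(im[y:y+h,x:x+w],None,fx=k,fy=k,interpolation=cv2.INTER_CUBIC)
# each 400x300 at k
a=crop(t,220,185,80,60,5);b=crop(s,218,215,80,60,5);c=crop(t,370,225,60,45,400/60);d=crop(s,342,282,60,45,400/60)
cv2.imwrite("pics/crops.png",np.vstack([np.hstack([a,b]),np.hstack([c,d])]))
E
```

```text
(no output)
```

View pics/crops.png

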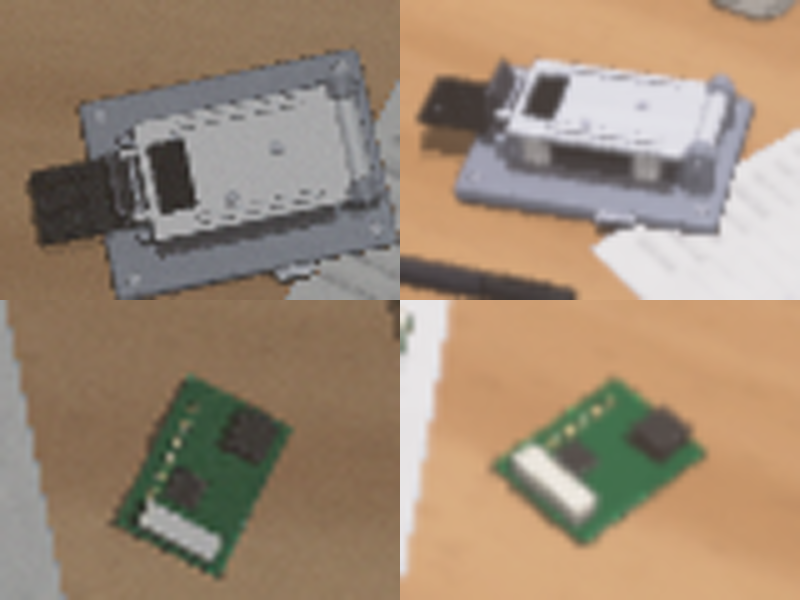

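```bash
cat > h.py <<'E'
import numpy as np,cv2
from scipy.optimize import least_squares
from rig import env,optics
C={n:optics.calibration(n) for n in("top","scene")}
def proj(n,P):
    c=C[n];T=np.array(c["T"]);p=(np.atleast_2d(P)-T[:3,3])@T[:3,:3];f=210/np.tan(np.radians(c["fov_y"]/2))
    return p[:,:2]/p[:,2:]*f+[c["cx"],c["cy"]]
def tri(a,b):
    r=least_squares(lambda P:np.r_[proj("top",P)[0]-a,proj("scene",P)[0]-b],[.5,0,0]);return r.x,np.abs(r.fun).max()
def fit(obs,x0,free_z=False):
    # obs: (view, model pt, pixel); pose x,y,yaw(,z)
    def f(v):
        c,s=np.cos(v[2]),np.sin(v[2]);R=np.array([[c,-s,0],[s,c,0],[0,0,1]]);z=v[3] if free_z else 0
        return np.concatenate([proj(n,R@np.array(m)+[v[0],v[1],z])[0]-p for n,m,p in obs])
    r=least_squares(f,list(x0)+([0] if free_z else []),loss="soft_l1",x_scale=.01);return r.x,f(r.x).reshape(-1,2)
E
cat > m.py <<'E'
from h import *
def px(k,ox,oy):return lambda x,y:np.array([(x+.5)/k-.5+ox,(y+.5)/k-.5+oy])
A=px(5,220,185);B=px(5,218,215);c=px(400/60,370,225);d=px(400/60,342,282)
print("pad",tri(A(72,203),B(55,103)));print("push",tri(A(171,177),B(145,95)))
for n,a,b in [("b0",(188,77),(215,78)),("b1",(293,130),(307,155)),("b2",(222,278),(185,245)),("b3",(112,222),(92,167)),("plug",(180,230),(155,178))]:print(n,tri(c(*a),d(*b)))
S=[("top",(-.082,0,.027),A(72,203)),("scene",(-.082,0,.027),B(55,103)),("top",(-.030,0,.0395),A(171,177)),("scene",(-.030,0,.0395),B(145,95)),
("top",(-.07,-.05,.013),A(118,298)),("top",(-.07,.05,.013),A(80,103)),("top",(.07,.05,.013),A(353,50)),("top",(.07,-.05,.013),A(395,240)),
("scene",(.07,.05,.013),B(352,103)),("scene",(.07,-.05,.013),B(318,232)),("scene",(-.07,-.05,.013),B(55,198))]
for z in(0,1):
    v,r=fit(S,(.5,0,-1.5),z);print("socket",v,np.degrees(v[2]),np.round(r,1).tolist())
P=[(-.021,.031),(.021,.031),(.021,-.031),(-.021,-.031)]
tp=[(112,222),(188,77),(293,130),(222,278)];sp=[(92,167),(215,78),(307,155),(185,245)]
# model corners: plug side is -y; identify order by top picture: b0=far-left, b1=far-right, b2=near-right(plug), b3=near-left(plug)
M={0:(-.021,.031),1:(.021,.031),2:(.021,-.031),3:(-.021,-.031)}
tb=[(188,77),(293,130),(222,278),(112,222)];sb=[(215,78),(307,155),(185,245),(92,167)]
O=[("top",M[i]+(.0046,),c(*tb[i])) for i in range(4)]+[("scene",M[i]+(.0046,),d(*sb[i])) for i in range(4)]+[("top",(.003,-.0245,.013),c(180,230)),("scene",(.003,-.0245,.013),d(155,178))]
for z in(0,1):
    v,r=fit(O,(.45,-.25,-.5),z);print("board",v,np.degrees(v[2]),np.round(r,1).tolist())
E
python3 m.py
```

```text
pad (array([0.45381105, 0.10671329, 0.02340232]), np.float64(0.08525307048063269))
push (array([0.46855711, 0.05937934, 0.03745231]), np.float64(0.3946827416974372))
b0 (array([ 0.46723735, -0.29220049,  0.000889  ]), np.float64(0.3449687554713705))
b1 (array([ 4.50995707e-01, -3.30870991e-01,  5.47849597e-07]), np.float64(0.1232344511950032))
b2 (array([ 0.39459247, -0.30664515,  0.00114866]), np.float64(0.11433730610013981))
b3 (array([ 0.41203891, -0.26739636, -0.00180648]), np.float64(0.37624215687560536))
plug (array([ 0.40988394, -0.28955941,  0.00828412]), np.float64(0.2917629699190911))
socket [ 0.47697647  0.02823606 -1.27194701] -72.87719522659485 [[-0.0, 0.1], [-0.4, -0.8], [1.3, -0.1], [0.3, -0.1], [0.1, 1.2], [-0.3, 0.4], [1.1, -0.5], [1.6, 0.9], [-0.1, -1.6], [-0.7, -1.5], [-1.3, -2.4]]
socket [ 0.47956116  0.02972725 -1.26942359 -0.00803461] -72.7326142929027 [[-0.3, -0.3], [-0.1, 0.8], [0.9, -0.6], [0.5, 1.4], [-0.2, 0.6], [-0.6, 0.1], [0.4, -0.9], [0.9, 0.2], [-0.2, -0.2], [-0.7, -0.1], [-0.9, -0.9]]
board [ 0.42986642 -0.29864457 -1.98745509] -113.87278848890018 [[0.6, -0.2], [0.4, 0.2], [-0.1, 0.4], [0.7, 0.3], [-0.3, -0.8], [-0.2, -1.0], [-0.7, -0.7], [-0.6, -1.2], [1.5, 1.2], [0.2, 0.2]]
board [ 0.43165386 -0.29886147 -1.98824638 -0.00463661] -113.91812595131823 [[0.3, -0.6], [0.0, -0.3], [-0.5, -0.1], [0.4, -0.2], [-0.2, -0.0], [-0.2, -0.1], [-0.7, 0.1], [-0.4, -0.4], [1.1, 0.7], [0.3, 1.0]]
```

```bash
cat > go.py <<'E'
import sys
from h import *
# usage: go.py X Y Z YAW(a) : remaining shift in tool axes (units) and roll (units)
o=env.observe();p=o["position"];R=o["tool_rot"]
X=np.array([float(v) for v in sys.argv[1:4]]);d=R.T@(X-p)/.04
a=np.degrees(np.arctan2(R[1,0],R[0,0]));print("t",round(o["time_s"],2),"pos",np.round(p,4),"a",round(a,2),"F",np.round(o["ft_force"],1))
print("shift units",np.round(d,3),"roll units",round(((a-float(sys.argv[4])+180)%360-180)/5,3))
E
python3 -m jog '[{"linear":[0,0,0],"roll":1},{"linear":[0,0,0],"roll":1},{"linear":[0,0,0],"roll":1},{"linear":[0,0,0],"roll":1},{"linear":[0,0,0],"roll":1},{"linear":[0,0,0],"roll":1},{"linear":[0,0,0],"roll":1},{"linear":[0,0,0],"roll":1},{"linear":[0,0,0],"roll":1},{"linear":[0,0,0],"roll":1},{"linear":[0,0,0],"roll":1},{"linear":[0,0,0],"roll":1}]' -1 30
python3 go.py 0.451 0.112 0.06 107.1
```

```text
time_s: 1.1
position: [0.1252, 0.5354, 0.2026]
tool_rot: [[-0.285, 0.958, -0.0], [0.958, 0.285, -0.001], [-0.001, -0.001, -1.0]]
ft_force: [0.4, 0.1, -0.3]
grip_width: 0.0001
gripper_force: 0.0
t 1.1 pos [0.1252 0.5354 0.2026] a 106.59 F [ 0.4  0.1 -0.3]
shift units [-12.466   4.788   3.571] roll units -0.103
```

```bash
python3 -m jog '[{"linear":[-0.95,0.37,0],"roll":0},{"linear":[-0.95,0.37,0],"roll":0},{"linear":[-0.95,0.37,0],"roll":0},{"linear":[-0.95,0.37,0],"roll":0},{"linear":[-0.95,0.37,0],"roll":0},{"linear":[-0.95,0.37,0],"roll":0},{"linear":[-0.95,0.37,0],"roll":0},{"linear":[-0.95,0.37,0],"roll":0},{"linear":[-0.95,0.37,0],"roll":0},{"linear":[-0.95,0.37,0],"roll":0},{"linear":[-0.95,0.37,0],"roll":0},{"linear":[-0.95,0.37,0],"roll":0}]'
python3 -m jog '[{"linear":[-0.53,0.17,0.6],"roll":-0.1},{"linear":[-0.53,0.17,0.6],"roll":0},{"linear":[0,0,0.9],"roll":0},{"linear":[0,0,0.9],"roll":0},{"linear":[0,0,0.4],"roll":0},{"linear":[0,0,0],"roll":0},{"linear":[0,0,0],"roll":0}]'
python3 go.py 0.451 0.112 0.032 107.1
```

```text
time_s: 2.1
position: [0.428, 0.1486, 0.2029]
tool_rot: [[-0.289, 0.957, -0.0], [0.957, 0.289, 0.0], [0.0, -0.0, -1.0]]
ft_force: [1.3, 0.4, -0.2]
grip_width: -0.0003
gripper_force: 0.0
time_s: 2.68
position: [0.4526, 0.114, 0.0669]
tool_rot: [[-0.298, 0.955, -0.001], [0.955, 0.298, -0.0], [0.0, -0.001, -1.0]]
ft_force: [1.3, 0.1, 0.3]
grip_width: -0.0002
gripper_force: 0.0
t 2.68 pos [0.4526 0.114  0.0669] a 107.33 F [1.3 0.1 0.3]
shift units [-0.035 -0.052  0.874] roll units 0.047
```

```bash
python3 -m jog '[{"linear":[0,-0.04,0.4],"roll":0},{"linear":[0,0,0.3],"roll":0},{"linear":[0,0,0.17],"roll":0},{"linear":[0,0,0],"roll":0},{"linear":[0,0,0],"roll":0}]'
for i in 1; do python3 -m jog '[{"linear":[0,0,0.05],"roll":0},{"linear":[0,0,0.05],"roll":0},{"linear":[0,0,0.05],"roll":0},{"linear":[0,0,0],"roll":0}]'; done
python3 -m jog '[{"linear":[0,0,0.04],"roll":0},{"linear":[0,0,0.04],"roll":0},{"linear":[0,0,0.04],"roll":0},{"linear":[0,0,0],"roll":0}]'
```

```text
time_s: 3.1
position: [0.4519, 0.1136, 0.0332]
tool_rot: [[-0.298, 0.955, 0.002], [0.955, 0.298, -0.0], [-0.0, 0.001, -1.0]]
ft_force: [-0.7, -1.0, 0.9]
grip_width: -0.0
gripper_force: 0.0
time_s: 3.43
position: [0.4512, 0.1135, 0.0262]
tool_rot: [[-0.298, 0.955, -0.0], [0.955, 0.298, -0.0], [-0.0, -0.0, -1.0]]
ft_force: [0.5, -0.1, 0.2]
grip_width: 0.0001
gripper_force: 0.0
time_s: 3.77
position: [0.4511, 0.1135, 0.0211]
tool_rot: [[-0.298, 0.955, -0.0], [0.955, 0.298, -0.0], [0.0, -0.0, -1.0]]
ft_force: [0.2, 0.4, 0.1]
grip_width: 0.0003
gripper_force: 0.0
```

```bash
python3 -m jog '[{"linear":[0,0,0.04],"roll":0},{"linear":[0,0,0.04],"roll":0},{"linear":[0,0,0.0],"roll":0}]'
python3 - <<'E'
from h import *
out=[]
for n,(x,y) in (("top",(210,175)),("scene",(200,195))):
    im=optics.get_image(n)[:,:,::-1];cv2.imwrite(f"pics/{n}1.png",im);out.append(cv2.resize(im[y:y+75,x:x+100],None,fx=4,fy=4,interpolation=cv2.INTER_CUBIC))
cv2.imwrite("pics/press.png",np.hstack(out));print(env.observe()["position"],env.observe()["ft_force"])
E
```

```text
time_s: 4.02
position: [0.4511, 0.1135, 0.018]
tool_rot: [[-0.298, 0.955, -0.0], [0.955, 0.298, 0.0], [0.0, -0.0, -1.0]]
ft_force: [0.0, 0.3, 0.7]
grip_width: 0.0002
gripper_force: 0.0
[0.45121396 0.11349528 0.01818855] [ 0.47492505 -1.19647318  0.36574098]
```

View pics/press.png

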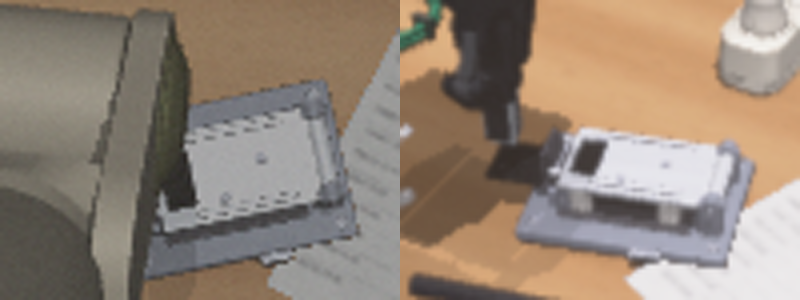

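The right half (scene) shows the closed fingertips ending at about pixel (226.5,230), just behind the pad, which lies at about (231,235). The lid is still shut. I'll compare the tip pixel with its projection to get the scene camera's bias.

```bash
python3 - <<'E'
from h import *
p=env.observe()["position"];R=env.observe()["tool_rot"]
print(proj("scene",p),proj("top",p))
# finger bottom corners (22 mm x, ~29 mm y)
for sx in(-.011,.011):
  for sy in(-.0145,.0145):
    q=p+R@np.array([sx,sy,0]);print(sx,sy,proj("scene",q))
u=np.array([.294,-.956,0]);s=np.array([.477,.0282,.027])
print("pad pred",proj("scene",s-.082*u),proj("top",s-.082*u))
im=cv2.imread("pics/scene1.png");cv2.imwrite("pics/tip.png",cv2.resize(im[212:248,212:260],None,fx=14,fy=14,interpolation=cv2.INTER_CUBIC))
E
```

```text
[[226.02245198 236.43111634]] [[231.30801595 226.3452826 ]]
-0.011 -0.0145 [[228.36400756 240.58663879]]
-0.011 0.0145 [[231.54506642 233.42036105]]
0.011 -0.0145 [[220.40317452 239.49456926]]
0.011 0.0145 [[223.73622885 232.3737915 ]]
pad pred [[228.2460712  234.42144149]] [[233.96124824 225.26980257]]
```

View pics/tip.png

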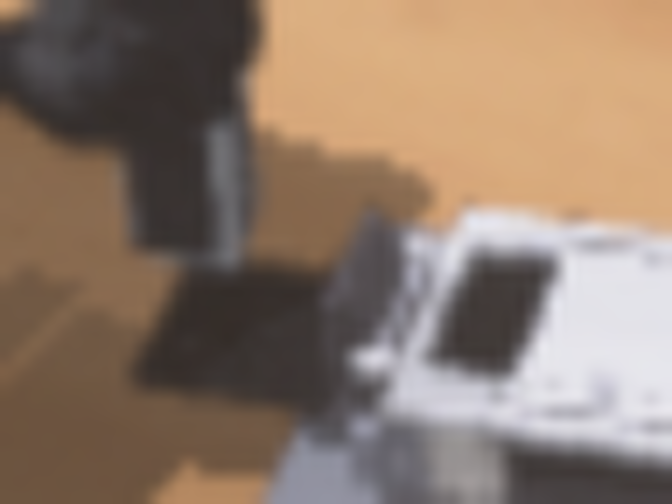

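The tip looks higher than its projection and there is no force yet, so it hasn't reached the pad. I'll go on down in small steps and watch the force.

```bash
python3 -m jog '[{"linear":[0,0,0.05],"roll":0},{"linear":[0,0,0.0],"roll":0}]' | sed -n '2p;4p'
python3 -m jog '[{"linear":[0,0,0.05],"roll":0},{"linear":[0,0,0.0],"roll":0}]' | sed -n '2p;4p'
python3 -m jog '[{"linear":[0,0,0.05],"roll":0},{"linear":[0,0,0.0],"roll":0}]' | sed -n '2p;4p'
```

```text
position: [0.4512, 0.1135, 0.016]
ft_force: [0.5, -0.6, 0.3]
position: [0.4511, 0.1135, 0.014]
ft_force: [0.5, -0.0, -0.9]
position: [0.4511, 0.1135, 0.012]
ft_force: [0.1, -0.4, -0.2]
```

```bash
python3 - <<'E'
from h import *
o=cv2.imread("pics/scene1.png").astype(int).sum(2)//3;n0=optics.get_image("scene")[:,:,::-1];cv2.imwrite("pics/scene2.png",n0);n=n0.astype(int).sum(2)//3
b=cv2.imread("pics/scene0.png").astype(int).sum(2)//3
for nm,i in(("base",b),("s1",o),("s2",n)):
    print(nm)
    for r in range(222,244):print(r,i[r,216:242])
E
```

```text
base
222 [154 153 153 152 152 152 153 154 154 154 154 155 157 158 160 160 161 162
 163 163 163 163 164 164 163 164]
223 [157 156 154 154 153 153 154 153 154 154 153 153 154 154 156 157 158 159
 160 162 162 163 163 163 164 163]
224 [158 157 157 156 154 154 153 153 153 154 153 153 153 154 154 154 156 157
 158 159 160 161 162 163 163 162]
225 [159 159 160 159 158 157 155 155 153 153 153 153 153 153 153 154 154 155
 155 156 158 158 158 160 160 161]
226 [160 160 160 161 160 159 158 157 155 154 154 153 153 153 152 153 153 153
 153 154 154 152 138 150 157 160]
227 [162 161 161 161 161 161 159 160 159 157 156 155 154 153 153 153 153 153
 153 153 153 141 116 123 150 158]
228 [161 160 161 161 162 162 162 162 161 160 159 158 156 155 154 153 154 153
 153 153 149 123  97 100 145 166]
229 [160 158 158 158 160 161 161 161 161 157 156 155 155 153 154 154 154 154
 153 151 134 108  89  89 124 190]
230 [160 160 159 159 159 160 160 160 155 118 109 103 104 115 130 132 148 152
 152 148 120  95  86  85 100 157]
231 [161 160 160 160 161 160 160 157 134  86  68  66  66  75  82  83  95 102
 103 104 106  89  8
[... 5536 characters left out ...]

  57  69  83 158 207 205 171 196]
238 [ 88  89  89  89  87  68  52  48  48  47  52  53  53  51  54  55  55  55
  58  65  76 121 161 160 185 202]
239 [ 87  87  88  87  87  76  62  58  55  52  55  56  56  56  55  55  55  56
  56  62  72  86  96 119 192 206]
240 [ 86  86  86  87  87  85  84  83  82  74  74  73  66  61  61  58  57  58
  57  64  80  76  85 147 196 204]
241 [ 84  85  86  86  87  87  88  88  89  87  87  87  85  84  84  82  75  71
  64  77  87 104 111 141 164 173]
242 [ 84  85  84  84  85  86  87  87  88  88  88  89  89  90  89  90  88  93
  87  85  93 143 147 115 112 121]
243 [ 84  84  84  84  85  85  86  86  87  87  88  88  88  90  89  90  98 131
 108  99 101 121 121 104 103 107]
```

The finger now covers the pad's far rows and moves about 2 px per 6 mm, so it is above the pad with a good gap left. I'll continue.

```bash
for i in 1 2 3; do :; done
python3 -m jog '[{"linear":[0,0,0.05],"roll":0},{"linear":[0,0,0.05],"roll":0},{"linear":[0,0,0],"roll":0}]' | sed -n '2p;4p'
python3 -m jog '[{"linear":[0,0,0.05],"roll":0},{"linear":[0,0,0.05],"roll":0},{"linear":[0,0,0],"roll":0}]' | sed -n '2p;4p'
python3 - <<'E'
from h import *
from rig import env
o=env.observe();print(o["q"],o["wrist_torque"],o["time_s"],o["ft_force"])
n=optics.get_image("scene").astype(int).sum(2)//3
for r in range(228,244):print(r,n[r,216:242])
E
```

```text
position: [0.451, 0.1135, 0.0079]
ft_force: [-1.3, -1.2, 0.2]
position: [0.4511, 0.1135, 0.0039]
ft_force: [-0.2, 0.0, 0.4]
[-5.09922822e-01  2.87602753e+01  1.03239594e+02 -1.30655165e-03
  4.80342299e+01 -1.78459317e+01] [0.01889167 0.04946461 0.01345577] 5.1667 [-0.23350096  0.02854401  0.38429962]
228 [106 106 107 107 105  83  58  51  51  51  55  81 107  86  90 102 104 104
 103 103 102  95  85  85 105 124]
229 [106 106 106 106 105  85  59  51  52  52  55  79 108  87  83 100 104 103
 103 102  95  91  82  82 107 177]
230 [106 107 107 106 105  92  63  52  51  53  54  71 108  96  75  80  88  90
  90  90  91  84  81  80  94 154]
231 [104 106 107 107 107  96  64  52  51  53  53  63 107  98  68  57  61  64
  66  72  91  82  78  79  93 155]
232 [ 93  95 105 108 108 104  68  53  51  52  52  61 107 101  63  50  50  51
  55  73  90  82  79  80 103 155]
233 [ 89  91 103 106 106 107  77  60  55  55  55  64 108 102  63  49  48  49
  54  82  80  79  79  87 126 125]
234 [ 90  89  94  94  95 104  99  86  74  72  73  78 104  84  56  48  49  50
  55  70  70  76  79  97 138 129]
235 [ 90  89  88  89
[... 278 characters left out ...]

  58  69  84 157 208 204 172 196]
238 [ 88  88  89  89  87  68  52  49  47  47  48  52  52  51  54  55  56  55
  57  65  75 121 160 160 185 202]
239 [ 87  88  87  88  87  75  61  58  54  53  55  57  56  56  55  54  55  56
  57  62  72  87  96 119 191 205]
240 [ 85  86  87  87  87  85  83  84  82  73  74  74  67  62  61  58  57  57
  57  63  80  75  85 147 196 204]
241 [ 85  85  86  86  87  87  87  88  88  87  87  87  85  84  83  83  75  71
  65  76  88 104 111 140 164 173]
242 [ 84  85  85  85  86  86  86  88  88  88  88  89  90  89  90  88  88  93
  87  85  93 143 148 115 112 121]
243 [ 84  84  84  84  85  85  86  87  86  87  88  88  89  89  90  91  98 131
 107  99 101 121 121 103 104 107]
```

```bash

python3 -m jog '[{"linear":[0,0,0.05],"roll":0},{"linear":[0,0,0],"roll":0}]' | sed -n '2p;4p'
python3 -m jog '[{"linear":[0,0,0.05],"roll":0},{"linear":[0,0,0],"roll":0}]' | sed -n '2p;4p'
python3 -m jog '[{"linear":[0,0,0.05],"roll":0},{"linear":[0,0,0],"roll":0}]' | sed -n '2p;4p'
python3 -m jog '[{"linear":[0,0,0.05],"roll":0},{"linear":[0,0,0],"roll":0}]' | sed -n '2p;4p'
```

```text
position: [0.4511, 0.1135, 0.002]
ft_force: [-0.1, 0.4, -0.5]
position: [0.4511, 0.1135, -0.0]
ft_force: [-0.3, 0.5, 0.4]
position: [0.4513, 0.1135, -0.0019]
ft_force: [0.5, -0.2, 1.6]
position: [0.4513, 0.1136, -0.0039]
ft_force: [0.1, 2.5, 2.6]
```

Contact came at TCP z of about -1 mm, so the true finger end lies roughly 28 mm above the reported TCP. I'll press on by about 8 mm.

```bash

python3 -m jog '[{"linear":[0,0,0.05],"roll":0},{"linear":[0,0,0],"roll":0}]' | sed -n '2p;4p'
python3 -m jog '[{"linear":[0,0,0.05],"roll":0},{"linear":[0,0,0],"roll":0}]' | sed -n '2p;4p'
python3 -m jog '[{"linear":[0,0,0.04],"roll":0},{"linear":[0,0,0],"roll":0}]' | sed -n '2p;4p'
python3 - <<'E'
from h import *
a=cv2.imread("pics/scene2.png");n=optics.get_image("scene")[:,:,::-1];cv2.imwrite("pics/scene3.png",n)
d=np.abs(a.astype(int)-n).sum(2)[200:280,232:320];print((d>60).sum(),env.observe()["time_s"])
E
```

```text
position: [0.4513, 0.1137, -0.0059]
ft_force: [-0.5, 2.2, 3.1]
position: [0.4512, 0.1135, -0.008]
ft_force: [-0.4, 2.4, 2.9]
position: [0.4513, 0.1135, -0.0096]
ft_force: [0.3, 2.9, 2.7]
694 6.4333
```

```bash

python3 -m jog '[{"linear":[0,0,0],"roll":0},{"linear":[0,0,-0.3],"roll":0},{"linear":[0.5,0,-0.8],"roll":0},{"linear":[0.9,0,-0.4],"roll":0},{"linear":[0.9,0,-0.4],"roll":0},{"linear":[0.9,-0.4,-0.2],"roll":0},{"linear":[0.9,-0.4,-0.2],"roll":0},{"linear":[0.8,-0.6,0],"roll":0},{"linear":[0.7,-0.6,0],"roll":0},{"linear":[0,0,0],"roll":0}]' | sed -n '1,2p;4p'
python3 - <<'E'
from h import *
k=8;out=[]
for n,(x,y) in (("top",(222,180)),("scene",(225,205))):
    im=optics.get_image(n)[:,:,::-1];cv2.imwrite(f"pics/{n}4.png",im);out.append(cv2.resize(im[y:y+75,x:x+80],None,fx=5,fy=5,interpolation=cv2.INTER_CUBIC))
cv2.imwrite("pics/open.png",np.hstack(out))
E
```

```text
time_s: 7.27
position: [0.3029, 0.305, 0.0824]
ft_force: [-0.6, 0.4, -0.6]
```

View pics/open.png

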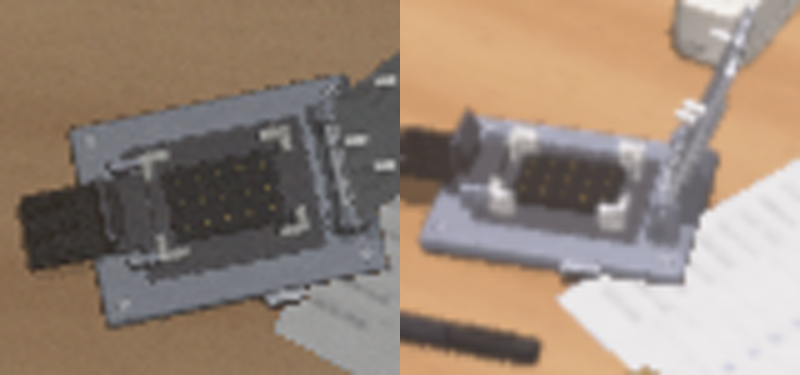

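The lid is open, leaning back on the right. The white locators are at about (252,211.5), (276.5,206.5), (281.5,224) and (256,228.5) in the top picture, and (249,233), (271.5,235), (267.5,247) and (244.5,244.5) in the scene picture. Next I check the nest centre from these and move over the board.

```bash
python3 - <<'E'
from h import *
A=lambda x,y:np.array([(x+.5)/5-.5+222,(y+.5)/5-.5+180]);B=lambda x,y:np.array([(x+.5)/5-.5+225,(y+.5)/5-.5+205])
print(tri(A(224,190),B(166.5,175.5)))
E
python3 -m jog '[{"linear":[0,0,-1],"roll":0},{"linear":[0,0,-1],"roll":0},{"linear":[-0.3,0,-0.9],"roll":0},{"linear":[-0.95,-0.09,0],"roll":0},{"linear":[-0.95,-0.09,0],"roll":-0.5},{"linear":[-0.95,-0.09,0],"roll":0.5},{"linear":[-0.95,-0.09,0],"roll":0},{"linear":[-0.95,-0.09,0],"roll":0},{"linear":[-0.95,-0.09,0],"roll":0},{"linear":[-0.95,-0.09,0],"roll":0},{"linear":[-0.95,-0.09,0],"roll":0},{"linear":[-0.95,-0.09,0],"roll":0}]' 0.4 | sed -n '1,2p'
python3 -m jog '[{"linear":[-0.95,-0.09,0],"roll":0},{"linear":[-0.95,-0.09,0],"roll":0},{"linear":[0,0,0],"roll":-1},{"linear":[0,0,0],"roll":-1},{"linear":[0,0,0],"roll":-1},{"linear":[0,0,0],"roll":-1},{"linear":[0,0,0],"roll":-1},{"linear":[0,0,0],"roll":-1},{"linear":[0,0,0],"roll":-1},{"linear":[0,0,0],"roll":-1},{"linear":[0,0,0],"roll":-1},{"linear":[0,0,0],"roll":-0.76}]'|sed -n '1,2p;5p'
python3 go.py 0.430 -0.2986 0.03 156.1
```

```text
(array([0.48006233, 0.03130273, 0.01907202]), np.float64(0.005374114438268407))
time_s: 8.37
position: [0.3844, -0.0472, 0.1987]
time_s: 9.37
position: [0.4, -0.12, 0.1985]
grip_width: 0.06
t 9.37 pos [ 0.4    -0.12    0.1985] a 156.26 F [ 0.8  1.  -0.5]
shift units [-2.485 -3.783  4.214] roll units 0.032
```

```bash
python3 -m jog '[{"linear":[-0.5,-0.76,0],"roll":0},{"linear":[-0.5,-0.76,0],"roll":0},{"linear":[-0.5,-0.76,0.3],"roll":0},{"linear":[-0.5,-0.76,0.3],"roll":0},{"linear":[-0.49,-0.74,0.5],"roll":0.03},{"linear":[0,0,0.9],"roll":0},{"linear":[0,0,0.9],"roll":0},{"linear":[0,0,0.8],"roll":0},{"linear":[0,0,0.3],"roll":0},{"linear":[0,0,0],"roll":0}]' | sed -n '1,3p;5p'
python3 go.py 0.4308 -0.2987 0.03 156.1
python3 - <<'E'
from h import *
im=optics.get_image("scene")[:,:,::-1];cv2.imwrite("pics/scene5.png",im);cv2.imwrite("pics/hover.png",cv2.resize(im[260:335,322:422],None,fx=8,fy=8,interpolation=cv2.INTER_CUBIC))
o=env.observe();p=o["position"];R=o["tool_rot"]
for z in(0,.028,.036):
  for y in(-.03,.03):
    for x in(-.011,.011):print(z,y,x,proj("scene",p+R@np.array([x,y,0])+[0,0,z]))
E
```

```text
time_s: 10.2
position: [0.428, -0.2973, 0.0354]
tool_rot: [[-0.913, 0.409, -0.005], [0.409, 0.913, 0.004], [0.006, 0.002, -1.0]]
grip_width: 0.0599
t 10.2 pos [ 0.428  -0.2973  0.0354] a 155.86 F [-1.5  0.5 -0.4]
shift units [-0.079 -0.004  0.135] roll units -0.048
0 -0.03 -0.011 [[386.40338947 301.495036  ]]
0 -0.03 0.011 [[379.54515881 306.40387843]]
0 0.03 -0.011 [[366.13583643 284.75477688]]
0 0.03 0.011 [[359.33133468 289.26924609]]
0.028 -0.03 -0.011 [[388.42841603 293.03329031]]
0.028 -0.03 0.011 [[381.45900394 297.93673163]]
0.028 0.03 -0.011 [[367.69650111 276.33306799]]
0.028 0.03 0.011 [[360.78114769 280.83535462]]
0.036 -0.03 -0.011 [[389.02162178 290.55452963]]
0.036 -0.03 0.011 [[382.01980899 295.4556434 ]]
0.036 0.03 -0.011 [[368.15320426 273.86859176]]
0.036 0.03 0.011 [[361.20552897 278.36663235]]
```

View pics/hover.png

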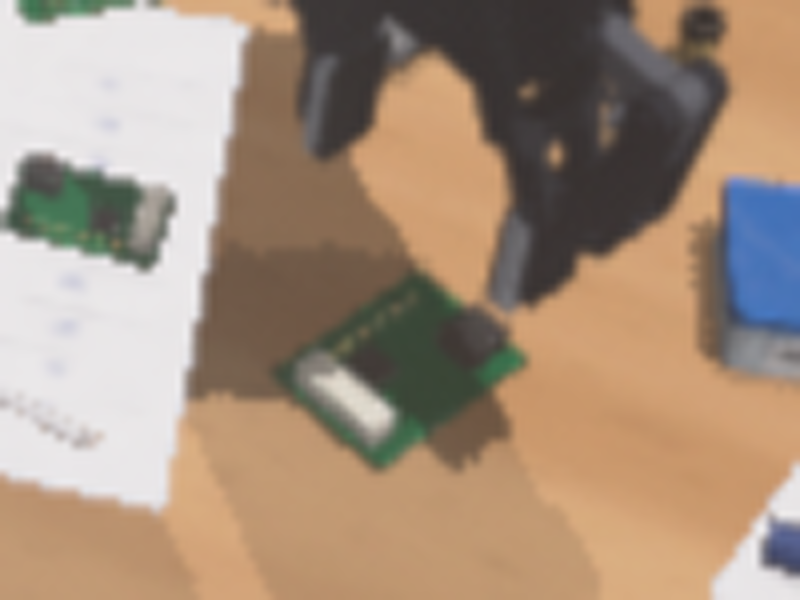

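The left finger's end is at about (362,279.7) and the right one's at about (383.5,297), both clear on either side of the board. They project as if 32 mm above the reported TCP, which agrees with the contact offset. I'll narrow to about 52 mm, go down and feel for the bench.

```bash
python3 -m jog '[{"linear":[-0.03,0,0.1],"roll":-0.04},{"linear":[0,0,0.3],"roll":0},{"linear":[0,0,0.4],"roll":0},{"linear":[0,0,0.4],"roll":0},{"linear":[0,0,0.2],"roll":0},{"linear":[0,0,0],"roll":0},{"linear":[0,0,0],"roll":0}]' 0.22 | sed -n '2p;4,5p'
python3 -m jog '[{"linear":[0,0,0.05],"roll":0},{"linear":[0,0,0],"roll":0}]' | sed -n '2p;4p'
python3 -m jog '[{"linear":[0,0,0.05],"roll":0},{"linear":[0,0,0],"roll":0}]' | sed -n '2p;4p'
python3 -m jog '[{"linear":[0,0,0.05],"roll":0},{"linear":[0,0,0],"roll":0}]' | sed -n '2p;4p'
```

```text
position: [0.4314, -0.2981, -0.0166]
ft_force: [0.0, 0.3, 0.0]
grip_width: 0.0523
position: [0.4314, -0.2979, -0.0187]
ft_force: [-0.9, 0.3, -0.2]
position: [0.4311, -0.2975, -0.0212]
ft_force: [0.3, -0.0, -0.2]
position: [0.431, -0.2974, -0.0236]
ft_force: [-0.1, 0.6, -0.5]
```

```bash

python3 -m jog '[{"linear":[0,0,0.05],"roll":0},{"linear":[0,0,0],"roll":0}]' | sed -n '2p;4p'
python3 -m jog '[{"linear":[0,0,0.04],"roll":0},{"linear":[0,0,0],"roll":0}]' | sed -n '2p;4p'
python3 -m jog '[{"linear":[0,0,0.03],"roll":0},{"linear":[0,0,0],"roll":0}]' | sed -n '2p;4p'
python3 -m jog '[{"linear":[0,0,0.03],"roll":0},{"linear":[0,0,0],"roll":0}]' | sed -n '2p;4p'
```

```text
position: [0.431, -0.2974, -0.0257]
ft_force: [0.9, -0.3, -0.3]
position: [0.431, -0.2974, -0.0272]
ft_force: [0.5, -0.1, -0.1]
position: [0.4311, -0.2974, -0.0283]
ft_force: [-0.5, 0.6, 0.4]
position: [0.431, -0.2974, -0.0295]
ft_force: [0.4, -0.5, 0.8]
```

```bash

python3 -m jog '[{"linear":[0,0,0.03],"roll":0},{"linear":[0,0,0],"roll":0}]' | sed -n '2p;4p'
python3 -m jog '[{"linear":[0,0,0.03],"roll":0},{"linear":[0,0,0],"roll":0}]' | sed -n '2p;4p'
python3 -m jog '[{"linear":[0,0,0.03],"roll":0},{"linear":[0,0,0],"roll":0}]' | sed -n '2p;4p'
python3 - <<'E'
from h import *
im=optics.get_image("scene")[:,:,::-1];cv2.imwrite("pics/scene6.png",im);t=optics.get_image("top")[:,:,::-1];cv2.imwrite("pics/top6.png",t)
k=6;cv2.imwrite("pics/low.png",np.hstack([cv2.resize(t[210:280,367:433],None,fx=6,fy=6,interpolation=cv2.INTER_CUBIC),cv2.resize(im[270:340,340:406],None,fx=6,fy=6,interpolation=cv2.INTER_CUBIC)]))
E
```

```text
position: [0.431, -0.2974, -0.0308]
ft_force: [-0.6, -0.5, 0.2]
position: [0.4311, -0.2975, -0.0316]
ft_force: [0.2, -0.1, 2.6]
position: [0.4312, -0.2975, -0.0317]
ft_force: [-4.1, 2.7, 15.9]
```

View pics/low.png

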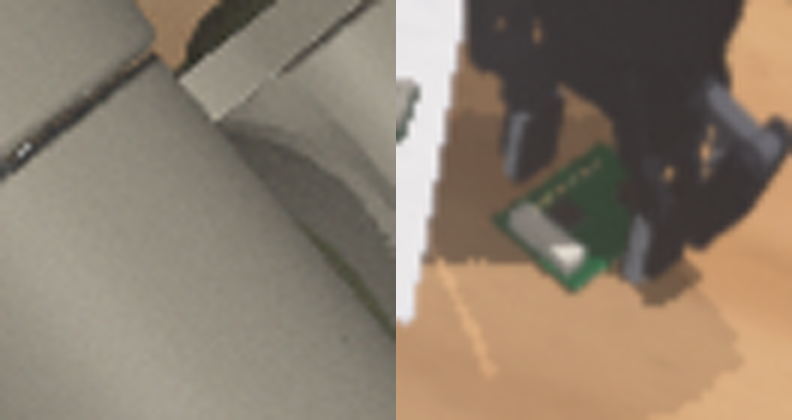

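The scene picture shows both fingers outside the board's long edges and the bench felt at -31.6 mm. I'll lift about 3.5 mm and close gently at 20 N.

```bash

python3 -m jog '[{"linear":[0,0,-0.09],"roll":0},{"linear":[0,0,0],"roll":0},{"linear":[0,0,0],"roll":0},{"linear":[0,0,0],"roll":0}]' -0.1 20
python3 -m jog '[{"linear":[0,0,0],"roll":0},{"linear":[0,0,0],"roll":0},{"linear":[0,0,0],"roll":0}]' -0.3 20 |sed -n '1,2p;4,6p'
```

```text
time_s: 12.93
position: [0.4313, -0.2977, -0.029]
tool_rot: [[-0.915, 0.404, 0.001], [0.404, 0.915, -0.001], [-0.001, -0.0, -1.0]]
ft_force: [0.1, 1.6, 7.2]
grip_width: 0.0408
gripper_force: 22.0
time_s: 13.18
position: [0.4313, -0.2977, -0.029]
ft_force: [-1.1, 1.5, 7.4]
grip_width: 0.0407
gripper_force: 22.0
```

```bash

python3 -m jog '[{"linear":[0,0,-0.1],"roll":0},{"linear":[0,0,-0.3],"roll":0},{"linear":[0,0,-0.6],"roll":0},{"linear":[0,0,-0.8],"roll":0},{"linear":[0,0,-0.8],"roll":0.6},{"linear":[0,0,-0.8],"roll":0.9},{"linear":[0,0,-0.8],"roll":0.9},{"linear":[0,0,-0.5],"roll":0.9},{"linear":[0,0,-0.2],"roll":0.9},{"linear":[0,0,0],"roll":0.9},{"linear":[0,0,0],"roll":0.9},{"linear":[0,0,0],"roll":0.9}]' | sed -n '1,2p;4,6p'
python3 -m jog '[{"linear":[0,0,0],"roll":0.9},{"linear":[0,0,0],"roll":0.9},{"linear":[0,0,0],"roll":0.9},{"linear":[0,0,0],"roll":0.2},{"linear":[0,0,0],"roll":0}]' | sed -n '1,2p;4,6p'
python3 go.py 0.479 0.030 0.171 107.1
```

```text
time_s: 14.18
position: [0.4309, -0.2973, 0.1665]
ft_force: [-0.5, 0.0, -1.6]
grip_width: 0.0406
gripper_force: 21.4
time_s: 14.6
position: [0.4309, -0.2974, 0.1664]
ft_force: [-0.5, 0.8, -1.5]
grip_width: 0.0407
gripper_force: 21.4
t 14.6 pos [ 0.4309 -0.2974  0.1664] a 107.24 F [-0.5  0.8 -1.5]
shift units [ 7.46   3.573 -0.112] roll units 0.028
```

```bash

python3 -m jog '[{"linear":[0.4,0.19,0],"roll":0},{"linear":[0.8,0.38,0],"roll":0},{"linear":[0.8,0.38,0],"roll":0},{"linear":[0.8,0.38,0],"roll":0},{"linear":[0.8,0.38,0],"roll":0},{"linear":[0.8,0.38,0],"roll":0},{"linear":[0.8,0.38,0],"roll":0},{"linear":[0.8,0.38,0],"roll":0},{"linear":[0.8,0.38,0],"roll":0},{"linear":[0.5,0.25,0],"roll":0},{"linear":[0.16,0.09,0],"roll":0},{"linear":[0,0,0],"roll":0}]' | sed -n '1,2p;4,6p'
python3 -m jog '[{"linear":[0,0,0.4],"roll":0},{"linear":[0,0,0.8],"roll":0},{"linear":[0,0,0.8],"roll":0},{"linear":[0,0,0.8],"roll":0},{"linear":[0,0,0.6],"roll":0},{"linear":[0,0,0.3],"roll":0},{"linear":[0,0,0],"roll":0},{"linear":[0,0,0],"roll":0}]' | sed -n '1,2p;4,6p'
python3 go.py 0.479 0.030 0.016 107.1
python3 - <<'E'
from h import *
im=optics.get_image("scene")[:,:,::-1];cv2.imwrite("pics/scene7.png",im);o=cv2.imread("pics/scene4.png")
c=lambda i:cv2.resize(i[205:265,225:290],(390,360),interpolation=cv2.INTER_CUBIC)
cv2.imwrite("pics/nest.png",np.hstack([c(im),c(o)]))
E
```

```text
time_s: 15.6
position: [0.4794, 0.031, 0.1665]
ft_force: [-1.0, 0.5, -0.1]
grip_width: 0.0413
gripper_force: 21.4
time_s: 16.27
position: [0.4794, 0.0286, 0.0186]
ft_force: [0.3, -0.5, -0.5]
grip_width: 0.0406
gripper_force: 21.4
t 16.27 pos [0.4794 0.0286 0.0186] a 107.15 F [ 0.3 -0.5 -0.5]
shift units [0.035 0.002 0.064] roll units 0.009
```

View pics/nest.png

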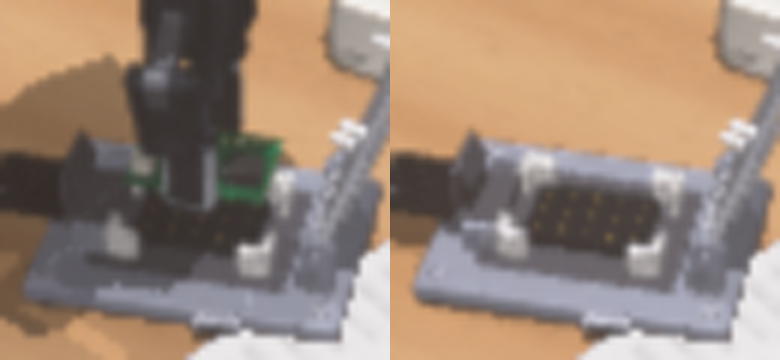

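The left half shows the held board above the nest: panel green from about (247,234) to (272,228), near-right corner around (271,239.7). Locators are at (246,244), (268,247) and (272,235). I'll compare the two numerically in this one camera.

```bash
python3 - <<'E'
from h import *
s7=cv2.imread("pics/scene7.png").astype(int);s4=cv2.imread("pics/scene4.png").astype(int)
g=(s7[:,:,1]-np.maximum(s7[:,:,0],s7[:,:,2]))
print("greenness rows 224..243, cols 244..276")
for r in range(224,244):print(r,' '.join('%3d'%v for v in g[r,244:277]))
g4=s4.sum(2)//3
print("white s4 rows 228..254 cols 240..278")
for r in range(228,254):print(r,' '.join('%3d'%v for v in g4[r,240:279]))
o=env.observe();p=o["position"];R=o["tool_rot"];c=np.array([p[0],p[1],p[2]+.029])
for nm,m in dict(nr=(-.031,-.021),fr=(-.031,.021),nl=(.031,-.021),fl=(.031,.021)).items():
    for z in(.0026,.0046):print(nm,z,proj("scene",c+R@np.array([m[0],m[1],0])+[0,0,z]).round(1))
u=-R[:,0];v=R[:,1]
for n in([.479,.030,0],[.477,.028,0]):
  for z in(.020,.026,.029):print(n,z,[proj("scene",np.array(n)+a*.0318*u+b*.0218*v+[0,0,z]).round(1).tolist()[0] for a,b in((-1,1),(1,1),(1,-1),(-1,-1))])
E
```

```text
greenness rows 224..243, cols 244..276
224 -29 -30 -26 -13  -7  -5  -6  -5  -6  -7  -7  -6  -6  -6  -5  -5  -6  -6  -6  -7 -10 -26 -43 -44 -45 -46 -44 -44 -44 -44 -44 -45 -46
225 -29 -30 -28 -15  -8  -6  -7  -6  -6  -6  -7  -6  -6  -6  -6  -5  -6  -6  -6  -7 -10 -27 -44 -43 -44 -44 -44 -44 -44 -44 -44 -45 -45
226 -31 -30 -28 -18  -9  -6  -6  -7  -6  -6  -5  -5  -6  -6  -6  -5  -4  -4  -3  -4 -10 -30 -44 -44 -44 -44 -44 -44 -45 -44 -43 -45 -44
227 -30 -30 -29 -20 -10  -7  -5  -5  -7  -6  -6  -7  -7  -7  -6  -5  -4   5   7   9   6  -4 -14 -19 -25 -32 -35 -40 -44 -44 -45 -45 -44
228 -23 -24 -27 -20 -10  -7  -6  -5  -5  -5  -5  -6  -6  -5  -6  -6  -4  10   5   6   1   3   5   0  -2  -4  -1   2 -30 -44 -45 -45 -45
229  -6  -5  -7  -4  -4  -5  -6  -6  -5  -6  -6  -6  -6  -5  -4  -3  -3  11  11  12   9   9  12   9  13  24  32  29 -32 -44 -44 -45 -45
230  -7  -7  -5  -4  -4  -6  -5  -5  -6  -6  -6  -6  -6  -5  -5  -3  -2   9  13   5   2   3   8  10  16  27  35  25 -28 -44 -44 -45 -45
231  -8  -7  -4  -6  -5  -5  -5   1  -2  -5  -5  -6  -5  -5  -5  -3  -3   8   9  -1  -5  -3  -3  -2   2  22  
[... 5892 characters left out ...]
[[268.  237.3]]
fr 0.0026 [[271.6 227.3]]
fr 0.0046 [[271.6 226.7]]
nl 0.0026 [[244.5 234.7]]
nl 0.0046 [[244.5 234.1]]
fl 0.0026 [[248.8 224.3]]
fl 0.0046 [[248.7 223.7]]
[0.479, 0.03, 0] 0.02 [[248.6, 232.9], [271.6, 236.0], [268.0, 247.1], [244.3, 243.8]]
[0.479, 0.03, 0] 0.026 [[248.5, 231.2], [271.6, 234.3], [267.9, 245.4], [244.1, 242.1]]
[0.479, 0.03, 0] 0.029 [[248.4, 230.4], [271.6, 233.5], [267.9, 244.5], [244.1, 241.2]]
[0.477, 0.028, 0] 0.02 [[248.8, 233.6], [271.9, 236.7], [268.3, 247.8], [244.5, 244.5]]
[0.477, 0.028, 0] 0.026 [[248.7, 231.9], [271.9, 235.0], [268.2, 246.1], [244.4, 242.8]]
[0.477, 0.028, 0] 0.029 [[248.7, 231.0], [271.9, 234.1], [268.2, 245.3], [244.3, 241.9]]
```

In the scene camera, the held board sits (+0.4,+1.0) px from its projection. The nest at (0.479, 0.030) sits (+0.4,+1.1) px from its own, so I'll aim the tool at (0.479, 0.030) and go down feeling the force.

```bash

python3 -m jog '[{"linear":[0.035,0,0.1],"roll":0},{"linear":[0,0,0.2],"roll":0},{"linear":[0,0,0.15],"roll":0},{"linear":[0,0,0],"roll":0},{"linear":[0,0,0],"roll":0}]' | sed -n '2p;4p'
python3 go.py 0.479 0.030 -0.009 107.1
python3 -m jog '[{"linear":[0,0,0.03],"roll":0},{"linear":[0,0,0],"roll":0}]' | sed -n '2p;4p'
python3 -m jog '[{"linear":[0,0,0.03],"roll":0},{"linear":[0,0,0],"roll":0}]' | sed -n '2p;4p'
```

```text
position: [0.4787, 0.0312, 0.0003]
ft_force: [0.5, -0.8, -0.6]
t 16.73 pos [4.787e-01 3.120e-02 3.000e-04] a 107.2 F [ 0.5 -0.8 -0.6]
shift units [-0.03  -0.002  0.234] roll units 0.019
position: [0.479, 0.0312, -0.0006]
ft_force: [0.5, -0.8, -0.9]
position: [0.479, 0.0311, -0.0018]
ft_force: [0.1, -0.1, -0.5]
```

```bash

python3 -m jog '[{"linear":[-0.03,0,0],"roll":0},{"linear":[0,0,0.02],"roll":0},{"linear":[0,0,0],"roll":0}]' | sed -n '2p;4p'
python3 -m jog '[{"linear":[0,0,0.025],"roll":0},{"linear":[0,0,0],"roll":0}]' | sed -n '2p;4p'
python3 -m jog '[{"linear":[0,0,0.025],"roll":0},{"linear":[0,0,0],"roll":0}]' | sed -n '2p;4p'
```

```text
position: [0.4793, 0.0299, -0.0026]
ft_force: [0.4, -0.7, -1.1]
position: [0.4792, 0.03, -0.0037]
ft_force: [-0.4, -0.1, -0.4]
position: [0.4792, 0.03, -0.0047]
ft_force: [-0.4, -0.5, 0.2]
```

```bash

python3 -m jog '[{"linear":[0,0,0.025],"roll":0},{"linear":[0,0,0],"roll":0}]' | sed -n '2p;4p'
python3 -m jog '[{"linear":[0,0,0.025],"roll":0},{"linear":[0,0,0],"roll":0}]' | sed -n '2p;4p'
python3 -m jog '[{"linear":[0,0,0.025],"roll":0},{"linear":[0,0,0],"roll":0}]' | sed -n '2p;4p'
```

```text
position: [0.4791, 0.0299, -0.0055]
ft_force: [-2.3, -1.0, 3.6]
position: [0.479, 0.0299, -0.0062]
ft_force: [-3.6, -2.2, 8.7]
position: [0.4786, 0.0299, -0.0076]
ft_force: [-2.6, -1.9, 3.0]
```

It slid down the flare, pushed towards tool -y. I'll ease that way and continue.

```bash

python3 -m jog '[{"linear":[0,-0.02,0],"roll":0},{"linear":[0,0,0],"roll":0}]' | sed -n '2p;4p'
python3 -m jog '[{"linear":[0,0,0.025],"roll":0},{"linear":[0,0,0],"roll":0}]' | sed -n '2p;4p'
python3 -m jog '[{"linear":[0,0,0.025],"roll":0},{"linear":[0,0,0],"roll":0}]' | sed -n '2p;4p'
```

```text
position: [0.4783, 0.0298, -0.0078]
ft_force: [-2.0, -0.4, -0.1]
position: [0.4783, 0.0298, -0.0088]
ft_force: [-3.1, -1.1, 0.8]
position: [0.4784, 0.0298, -0.0096]
ft_force: [-4.2, -1.1, 1.9]
```

```bash

python3 -m jog '[{"linear":[0,-0.02,0],"roll":0},{"linear":[0,0,0.02],"roll":0},{"linear":[0,0,0],"roll":0}]' | sed -n '2p;4p'
python3 -m jog '[{"linear":[0,0,0.02],"roll":0},{"linear":[0,0,0],"roll":0}]' | sed -n '2p;4p'
```

```text
position: [0.4783, 0.0296, -0.0102]
ft_force: [-1.0, 1.8, 3.6]
position: [0.4783, 0.0296, -0.011]
ft_force: [-0.3, 2.2, 5.7]
```

The force rises with the plate's spring rate, so the board is seated. I'll ease off, release and rise.

```bash

python3 -m jog '[{"linear":[0,0,-0.04],"roll":0},{"linear":[0,0,0],"roll":0},{"linear":[0,0,0],"roll":0},{"linear":[0,0,0],"roll":0},{"linear":[0,0,0],"roll":0}]' 0.25 | sed -n '2p;4,6p'
python3 -m jog '[{"linear":[0,0,-0.1],"roll":0},{"linear":[0,0,-0.3],"roll":0},{"linear":[0,0,-0.8],"roll":0},{"linear":[0,0,-0.9],"roll":0},{"linear":[0,0,-0.9],"roll":0},{"linear":[0,0,-0.9],"roll":0},{"linear":[0,0,-0.6],"roll":0},{"linear":[0,0,0],"roll":0}]' -1| sed -n '1,2p;4,6p'
python3 - <<'E'
from h import *
im=optics.get_image("scene")[:,:,::-1];cv2.imwrite("pics/scene8.png",im)
s=im.astype(int);g=(s[:,:,1]-np.maximum(s[:,:,0],s[:,:,2]))
for r in range(228,250):print(r,' '.join('%3d'%v for v in g[r,242:276]))
R=env.observe()["tool_rot"];u=-R[:,0];v=R[:,1]
for z in(.0226,.0246):print([proj("scene",np.array([.4783,.0296,z])+a*.031*u+b*.021*v).round(1).tolist()[0] for a,b in((-1,1),(1,1),(1,-1),(-1,-1))])
E
```

```text
position: [0.4777, 0.0294, -0.0097]
ft_force: [0.2, 0.4, -0.1]
grip_width: 0.0531
gripper_force: 0.0
time_s: 20.15
position: [0.4798, 0.0292, 0.1756]
ft_force: [0.6, 0.6, 1.0]
grip_width: 0.0003
gripper_force: 0.0
228 -14 -18 -22 -24 -28 -28 -28 -28 -28 -29 -29 -30 -30 -28 -29 -28 -29 -29 -29 -30 -30 -30 -33 -44 -46 -46 -46 -45 -44 -45 -44 -45 -45 -45
229  -5  -5  -6  -6  -8  -9 -12 -13 -18 -22 -23 -23 -26 -26 -26 -27 -28 -27 -28 -30 -29 -31 -43 -47 -46 -46 -46 -45 -45 -45 -44 -44 -44 -45
230  -7  -7  -6  -6  -7  -5  -4  -5  -5  -6  -6  -6  -8 -12 -12 -14 -16 -21 -22 -23 -25 -28 -42 -45 -46 -45 -46 -45 -45 -45 -45 -46 -44 -44
231  -8  -8  -6  -7  -7  -3  -5  -4  -4  -4  -5  -8 -10  -7  -6  -6  -4  -5  -6 -11 -11 -12 -20 -27 -33 -36 -41 -43 -44 -43 -45 -45 -45 -45
232  -6  -6  -7  -7  -4  -4  -5  -5  -6  -5  -3  -8 -10  -8  -6  -7  -8 -11 -15 -17 -16 -15 -13 -12 -10  -9 -10 -11 -17 -20 -26 -34 -36 -42
233  -5  -5  -5  -4  -4  -5  -3  -6  -7  -7  -4   1  -2  -2  -4  -5 -11 -14 -14 -14 -14 -15 -16 -17 -17 -17 -15  -4  -5  -5  -5  -6  -8 -10
234  -7  -6  -6  -6  -6  -4  -3  -6  -7 -10   
[... 1623 characters left out ...]
-4  -6 -12
246  -6  -6  -5  -5  -5  -5  -5  -5  -6  -5  -4  -4  -5  -3  -1   0   2   5  11   9  11  14   6  -1  -1   7  -1  -5  -5  -5  -5  -5  -7 -10
247  -4  -5  -5  -5  -6  -5  -5  -5  -5  -5  -5  -5  -5  -6  -6  -6  -6  -4  -5  -5  -3  -2  -2  -4  -5  -3  -5  -5  -5  -5  -5  -6  -9  -9
248  -5  -5  -5  -4  -4  -5  -5  -5  -5  -5  -4  -5  -5  -5  -5  -6  -6  -5  -6  -6  -6  -6  -5  -5  -5  -5  -5  -5  -5  -5  -5  -8 -12 -10
249  -9  -7  -6  -5  -5  -5  -5  -6  -5  -4  -5  -5  -5  -5  -6  -5  -5  -6  -6  -5  -5  -5  -4  -5  -6  -5  -5  -5  -6  -5  -5  -9 -12  -9
[[248.7, 232.6], [271.3, 235.6], [267.7, 246.3], [244.6, 243.1]]
[[248.7, 232.0], [271.2, 235.0], [267.7, 245.8], [244.5, 242.6]]
```

The panel lies between the locators (about (252,234) to (268,246)) and the lateral force vanished on release. Next I work out the lid-closing path.

```bash
python3 - <<'E'
import numpy as np
prev=None
for th in list(range(90,9,-10))+[6]:
    t=np.radians(th);r=65+32*(1-th/90)
    sx=58-r*np.cos(t)+4*np.sin(t)+11; z=35+r*np.sin(t)+4*np.cos(t)
    d="" if prev is None else (round(-(sx-prev[0])/40,2),round(-(z-prev[1])/40,2))
    print(th,round(sx,1),"tip z",round(z,1),"pos z",round(z-28,1),"toolx,z units",d);prev=(sx,z)
E
python3 -m jog '[{"linear":[-0.5,0,0],"roll":0},{"linear":[-0.9,0,0],"roll":0},{"linear":[-0.9,-0.03,0],"roll":0},{"linear":[-0.7,0,0],"roll":0},{"linear":[-0.35,0,0],"roll":0},{"linear":[0,0,0.4],"roll":0},{"linear":[0,0,0.7],"roll":0},{"linear":[0,0,0.8],"roll":0},{"linear":[0,0,0.5],"roll":0},{"linear":[0,0,0.2],"roll":0},{"linear":[0,0,0],"roll":0}]' | sed -n '1,2p;4p'
python3 go.py 0.4999 -0.0401 0.072 107.1
```

```text
90 73.0 tip z 100.0 pos z 72.0 toolx,z units 
80 61.0 tip z 103.2 pos z 75.2 toolx,z units (np.float64(0.3), np.float64(-0.08))
70 48.1 tip z 104.1 pos z 76.1 toolx,z units (np.float64(0.32), np.float64(-0.02))
60 34.6 tip z 102.5 pos z 74.5 toolx,z units (np.float64(0.34), np.float64(0.04))
50 21.1 tip z 98.3 pos z 70.3 toolx,z units (np.float64(0.34), np.float64(0.11))
40 8.2 tip z 91.3 pos z 63.3 toolx,z units (np.float64(0.32), np.float64(0.17))
30 -3.8 tip z 81.6 pos z 53.6 toolx,z units (np.float64(0.3), np.float64(0.24))
20 -14.1 tip z 69.5 pos z 41.5 toolx,z units (np.float64(0.26), np.float64(0.3))
10 -22.3 tip z 55.2 pos z 27.2 toolx,z units (np.float64(0.21), np.float64(0.36))
6 -24.9 tip z 48.9 pos z 20.9 toolx,z units (np.float64(0.06), np.float64(0.16))
time_s: 21.12
position: [0.515, -0.098, 0.0645]
ft_force: [-0.5, -0.7, -0.6]
t 21.12 pos [ 0.515  -0.098   0.0645] a 107.19 F [-0.5 -0.7 -0.6]
shift units [ 1.495  0.067 -0.184] roll units 0.019
```

```bash

python3 -m jog '[{"linear":[0.3,0.06,-0.18],"roll":0},{"linear":[0.3,0,0],"roll":0},{"linear":[0.3,0,0],"roll":0},{"linear":[0.3,0,0],"roll":0},{"linear":[0.3,0,0],"roll":0},{"linear":[0,0,0],"roll":0}]' | sed -n '1,2p;4p'
python3 go.py 0.4964 -0.0286 0.0752 107.1
python3 - <<'E'
from h import *
cv2.imwrite("pics/scene9.png",optics.get_image("scene")[:,:,::-1])
E
```

```text
time_s: 21.62
position: [0.5, -0.0384, 0.0745]
ft_force: [-0.9, -0.8, 0.3]
t 21.62 pos [ 0.5    -0.0384  0.0745] a 107.31 F [-0.9 -0.8  0.3]
shift units [ 0.26  -0.013 -0.018] roll units 0.042
```

```bash

python3 -m jog '[{"linear":[0.13,0,-0.01],"roll":0},{"linear":[0.13,0,-0.01],"roll":0},{"linear":[0.16,0,-0.01],"roll":0},{"linear":[0.16,0,-0.01],"roll":0},{"linear":[0.17,0,0.02],"roll":0},{"linear":[0.17,0,0.02],"roll":0},{"linear":[0,0,0],"roll":0}]' | sed -n '1,2p;4p'
python3 go.py 0.4889 -0.0034 0.0745 107.1
python3 - <<'E'
from h import *
im=optics.get_image("scene")[:,:,::-1];cv2.imwrite("pics/scene10.png",im)
cv2.imwrite("pics/lid.png",cv2.resize(im[170:265,225:325],None,fx=6,fy=6,interpolation=cv2.INTER_CUBIC))
E
```

```text
time_s: 22.25
position: [0.4893, -0.0044, 0.0735]
ft_force: [0.2, -0.6, 1.4]
t 22.25 pos [ 0.4893 -0.0044  0.0735] a 107.23 F [ 0.2 -0.6  1.4]
shift units [ 0.027 -0.002 -0.026] roll units 0.027
```

View pics/lid.png

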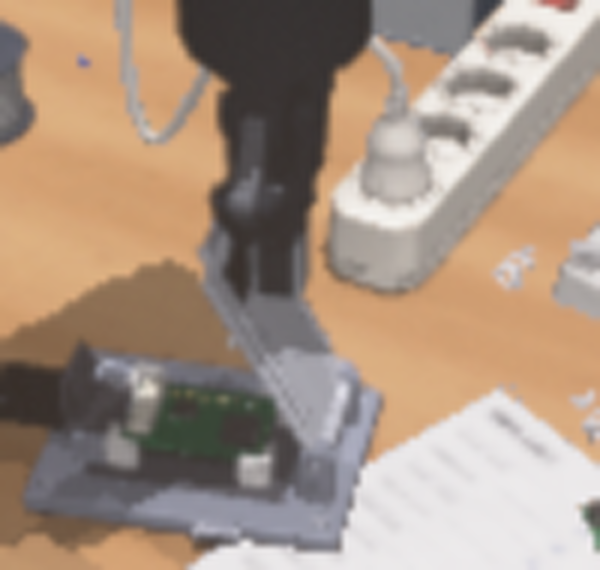

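The lid is at about 60°, with the finger at its outer face (around pixel (268,216)). The board lies flat between the locators with its plug on the latch side (around (249,235)). I'll continue along the arc.

```bash

python3 -m jog '[{"linear":[0.18,0,0.04],"roll":0},{"linear":[0.18,0,0.05],"roll":0},{"linear":[0.16,0,0.08],"roll":0},{"linear":[0.16,0,0.09],"roll":0},{"linear":[0.15,0,0.12],"roll":0},{"linear":[0.15,0,0.12],"roll":0},{"linear":[0.13,0,0.15],"roll":0},{"linear":[0.13,0,0.15],"roll":0},{"linear":[0,0,0],"roll":0}]' | sed -n '1,2p;4p'
python3 go.py 0.4741 0.0431 0.0415 107.1
```

```text
time_s: 23.05
position: [0.4743, 0.0428, 0.0404]
ft_force: [-0.7, 0.8, 1.3]
t 23.05 pos [0.4743 0.0428 0.0404] a 107.22 F [-0.7  0.8  1.3]
shift units [ 0.009 -0.002 -0.027] roll units 0.023
```

```bash

python3 -m jog '[{"linear":[0.11,0,0.16],"roll":0},{"linear":[0.1,0,0.17],"roll":0},{"linear":[0.07,0,0.15],"roll":0},{"linear":[0,0,0],"roll":0}]' | sed -n '1,2p;4p'
python3 -m jog '[{"linear":[0.02,0,0.05],"roll":0},{"linear":[0,0,0],"roll":0}]' | sed -n '2p;4p'
python3 -m jog '[{"linear":[0,0,0.05],"roll":0},{"linear":[0,0,0],"roll":0}]' | sed -n '2p;4p'
python3 go.py 0.4704 0.0549 0.011 107.1
```

```text
time_s: 23.38
position: [0.4712, 0.053, 0.0212]
ft_force: [-0.1, 1.7, 2.2]
position: [0.4714, 0.0533, 0.0201]
ft_force: [-1.4, -0.3, 1.6]
position: [0.4716, 0.0533, 0.0183]
ft_force: [-1.2, 0.7, 1.5]
t 23.72 pos [0.4716 0.0533 0.0183] a 107.17 F [-1.2  0.7  1.5]
shift units [ 0.048 -0.017  0.183] roll units 0.014
```

```bash

python3 -m jog '[{"linear":[0.02,0,0.04],"roll":0},{"linear":[0,0,0],"roll":0}]' | sed -n '2p;4p'
python3 -m jog '[{"linear":[0,0,0.04],"roll":0},{"linear":[0,0,0],"roll":0}]' | sed -n '2p;4p'
python3 -m jog '[{"linear":[0,0,0.03],"roll":0},{"linear":[0,0,0],"roll":0}]' | sed -n '2p;4p'
python3 -m jog '[{"linear":[0,0,0.03],"roll":0},{"linear":[0,0,0],"roll":0}]' | sed -n '2p;4p'
```

```text
position: [0.4717, 0.0537, 0.0169]
ft_force: [-0.5, -1.1, 1.8]
position: [0.4717, 0.0538, 0.0154]
ft_force: [0.5, -1.0, 5.1]
position: [0.4717, 0.0539, 0.0143]
ft_force: [-0.8, -1.7, 6.0]
position: [0.4717, 0.0539, 0.0133]
ft_force: [-1.4, -0.5, 7.7]
```

```bash

python3 -m jog '[{"linear":[0,0,0.025],"roll":0},{"linear":[0,0,0],"roll":0}]' | sed -n '2p;4p'
python3 -m jog '[{"linear":[0,0,0.02],"roll":0},{"linear":[0,0,0],"roll":0}]' | sed -n '2p;4p'
python3 -m jog '[{"linear":[0,0,0.02],"roll":0},{"linear":[0,0,0],"roll":0}]' | sed -n '2p;4p'
```

```text
position: [0.4716, 0.054, 0.0123]
ft_force: [-0.6, -0.1, 6.9]
position: [0.4716, 0.054, 0.0114]
ft_force: [-1.3, -0.1, 7.2]
position: [0.4716, 0.0541, 0.0107]
ft_force: [-0.8, -0.1, 7.9]
```

```bash

python3 -m jog '[{"linear":[0,0,0.015],"roll":0},{"linear":[0,0,0],"roll":0}]' | sed -n '2p;4p'
python3 -m jog '[{"linear":[0,0,0.0125],"roll":0},{"linear":[0,0,0],"roll":0}]' | sed -n '2p;4p'
python3 -m jog '[{"linear":[0,0,0.01],"roll":0},{"linear":[0,0,0],"roll":0}]' | sed -n '2p;4p'
```

```text
position: [0.4716, 0.0541, 0.0104]
ft_force: [-3.7, 0.6, 13.0]
position: [0.4717, 0.0541, 0.0102]
ft_force: [-5.0, 1.2, 16.9]
position: [0.4717, 0.0541, 0.0101]
ft_force: [-5.1, 1.4, 20.5]
```

```bash

python3 -m jog '[{"linear":[0,0,-0.06],"roll":0},{"linear":[0,0,0],"roll":0}]' | sed -n '2p;4p'
python3 -m jog '[{"linear":[0,0,-0.08],"roll":0},{"linear":[0,0,0],"roll":0}]' | sed -n '2p;4p'
python3 -m jog '[{"linear":[0,0,-0.2],"roll":0},{"linear":[0,0,0],"roll":0}]' | sed -n '2p;4p'
```

```text
position: [0.4717, 0.054, 0.0115]
ft_force: [-0.9, 0.1, -0.2]
position: [0.4715, 0.054, 0.0145]
ft_force: [-0.6, 0.2, 0.6]
position: [0.4719, 0.0539, 0.0233]
ft_force: [0.6, 0.1, 0.2]
```

```bash

python3 -m jog '[{"linear":[0,0,-0.7],"roll":0},{"linear":[0,0,-0.9],"roll":0},{"linear":[0,0,-0.9],"roll":0},{"linear":[0,0,-0.9],"roll":0},{"linear":[0.7,-0.5,-0.3],"roll":0},{"linear":[0.8,-0.5,0],"roll":0},{"linear":[0.8,-0.5,0],"roll":0},{"linear":[0.8,-0.5,0],"roll":0},{"linear":[0.8,-0.5,0],"roll":0},{"linear":[0,0,0],"roll":0},{"linear":[0,0,0],"roll":0}]' | sed -n '1,2p;4p'
python3 - <<'E'
from h import *
a=cv2.imread("pics/scene0.png").astype(int);n=optics.get_image("scene")[:,:,::-1].astype(int)
t0=cv2.imread("pics/top0.png").astype(int);t=optics.get_image("top")[:,:,::-1].astype(int);cv2.imwrite("pics/end.png",t)
d=np.abs(a-n).sum(2);print("scene socket diff>90:",(d[215:265,235:292]>90).sum(),"open was",(np.abs(a-cv2.imread("pics/scene4.png")).sum(2)[215:265,235:292]>90).sum())
d2=np.abs(t0-t).sum(2)
for nm,(r0,r1,c0,c1) in dict(socket=(190,245,250,302),rest=(170,290,305,560)).items():
    m=d2[r0:r1,c0:c1]>90;ys,xs=np.nonzero(m);print(nm,m.sum(),(xs.min()+c0,xs.max()+c0,ys.min()+r0,ys.max()+r0) if m.any() else"")
E
```

```text
time_s: 26.8
position: [0.3288, 0.1743, 0.1707]
ft_force: [-0.7, 0.4, -0.2]
scene socket diff>90: 0 open was 781
socket 1 (np.int64(270), np.int64(270), np.int64(225), np.int64(225))
rest 428 (np.int64(386), np.int64(412), np.int64(237), np.int64(266))[ WARN:0@9.813] global loadsave.cpp:1063 imwrite_ Unsupported depth image for selected encoder is fallbacked to CV_8U.
```

The lid has snapped shut and looks the same as at the start. The only other change in the picture is where the board used to lie, so I'm handing in.

```bash
python3 -c "
from rig import env
print(env.close_job())"
```

```text
the job is handed in; nothing more can be done
None
```

The job is handed in at about 27 s: the lid was popped, the board seated with its plug towards the latch, and the lid pressed shut and holding by itself; the highest reading while pressing the socket, lid or board was about 21 N, and I saw no bystander moved.

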